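# Start the rapid test: press the capsule plungers in order

## Task

Start the rapid test by pressing the coloured plungers of the reagent capsules in the tray down with the fingertips, lightly and each all the way or nearly so: first blue, then yellow, then red. The green plunger must stay up. Grasp or lift nothing, leave the capsules standing in their pockets, and do not disturb the other things on the bench.

Things in the scene. Friction and masses are not known exactly. Their poses are not given: they have to be found in the camera images.
- tray: light grey plastic tray, 212 mm long (x) x 56 mm wide (y), 22 mm high, fixed to the worktop, with four square pockets in a row along its x axis (48 mm wide, centres 52 mm apart), one capsule in each; origin at the centre of its underside, x and y along its sides, z up; a small flat tab sticks out of its -x end at 10 mm height
- capsule_blue: loose white round reagent capsule with a blue band and a blue plunger, 44 mm diameter, about 90 g, standing in a tray pocket with 2 mm play all round; origin at the centre of its underside (4 mm above the worktop); its white body ends 40 mm above the origin, the plunger stands above that
- blue_top (a point): centre of the flat top of the blue plunger (round blue rubber button, 26 mm across, 10 mm thick) on its capsule, 76 mm above the worktop when fully up; moves with the plunger
- blue (a joint): how far the blue plunger is pushed in: 0 m fully up, 0.012 m fully down; the springy rubber button on it gives 2 N per mm, so its top sinks about 1 mm more than the plunger while being pushed, and up to 8 mm more once the plunger is fully down; slides straight down into the capsule, resists with about 3 N of friction and stays where it is left; starts 0 to 2 mm in
- capsule_yellow: loose white round reagent capsule with a yellow band and a yellow plunger, 44 mm diameter, about 90 g, standing in a tray pocket with 2 mm play all round; origin at the centre of its underside (4 mm above the worktop); its white body ends 40 mm above the origin, the plunger stands above that
- yellow_top (a point): centre of the flat top of the yellow plunger (round yellow rubber button, 26 mm across, 10 mm thick) on its capsule, 76 mm above the worktop when fully up; moves with the plunger
- yellow (a joint): how far the yellow plunger is pushed in: 0 m fully up, 0.012 m fully down; the springy rubber button on it gives 2 N per mm, so its top sinks about 1 mm more than the plunger while being pushed, and up to 8 mm more once the plunger is fully down; slides straight down into the capsule, resists with about 3 N of friction and stays where it is left; starts 0 to 2 mm in
- capsule_red: loose white round reagent capsule with a red band and a red plunger, 44 mm diameter, about 90 g, standing in a tray pocket with 2 mm play all round; origin at the centre of its underside (4 mm above the worktop); its white body ends 40 mm above the origin, the plunger stands above that
- red_top (a point): centre of the flat top of the red plunger (round red rubber button, 26 mm across, 10 mm thick) on its capsule, 76 mm above the worktop when fully up; moves with the plunger
- red (a joint): how far the red plunger is pushed in: 0 m fully up, 0.012 m fully down; the springy rubber button on it gives 2 N per mm, so its top sinks about 1 mm more than the plunger while being pushed, and up to 8 mm more once the plunger is fully down; slides straight down into the capsule, resists with about 3 N of friction and stays where it is left; starts 0 to 2 mm in
- capsule_green: loose white round reagent capsule with a green band and a green plunger, 44 mm diameter, about 90 g, standing in a tray pocket with 2 mm play all round; origin at the centre of its underside (4 mm above the worktop); its white body ends 40 mm above the origin, the plunger stands above that
- green_top (a point): centre of the flat top of the green plunger (round green rubber button, 26 mm across, 10 mm thick) on its capsule, 76 mm above the worktop when fully up; moves with the plunger
- green (a joint): how far the green plunger is pushed in: 0 m fully up, 0.012 m fully down; the springy rubber button on it gives 2 N per mm, so its top sinks about 1 mm more than the plunger while being pushed, and up to 8 mm more once the plunger is fully down; slides straight down into the capsule, resists with about 3 N of friction and stays where it is left; starts 0 to 2 mm in
- dropper_bottle: bystander: brown glass dropper bottle with black rubber top, 34 mm diameter, 102 mm high, loose; origin at the centre of its underside
- cover_glasses: bystander: small white and crimson carton lying flat, 28 x 46 x 17 mm, loose; origin at the centre of its underside
- sample_cup: bystander: clear sample cup with yellow screw lid, 58 mm diameter, 63 mm high, loose; origin at the centre of its underside
Not all that is in view belongs to the job. Leave any purple look-alike of the capsule_yellow alone. What is shaped like the capsule_green but turquoise is not meant.

How it is judged:
By the outcome, as a careful person would: the job done as asked, in the order asked, and still so for the second after the job is handed in, with the robot touching nothing.
It also fails if it takes over 40 s, if anything falls off the work surface, if the arm or the gripper's body presses on something with over 40 N, if the wrist force passes 120 N, or if a joint passes its speed limit or range.

## Robot

A 6-joint arm with a two-finger parallel gripper is mounted at the origin on a cart in front of the work surface, level with it; the furniture and walls round the work are solid. World frame = base frame: x ahead of the robot, y to its left, z up, the work surface at z = 0. Lengths are in m, angles in rad, forces in N, time in s.
With the tool pointing down it reaches from about 0.325 to 0.9 m from the base axis. Payload 6.1 kg.
Tool frame: the origin (TCP) lies midway between the tips of the shut fingers; the grasp point (between the pads) lies 19 mm behind it; x points along the fingers, y is the direction in which the jaws open and shut, and the axes are right-handed (so a half turn about x gives the same grasp; the last joint's range is limited). The gripper opens to 85 mm and grips with 20 to 120 N. Pads are 22 mm wide; open, the fingers measure 114 mm over their backs; the gripper's body (76 mm by 85 mm) begins 54 mm behind the grasp point. The pads swing forward as they close: fully open they stand 13 mm farther back than shut.
Start: joints at [1.152, 0.22, 1.526, -0, 1.395, -0.126], TCP at [0.18, 0.598, 0.231] pointing down, gripper open.
Joint ranges: [-2.98, 2.98], [-0.91, 2.08], [0.09, 2.57], [-1.24, 4.39], [0.2, 2.65], [-2.68, 2.68]. Speed limits (rad/s): [2.57, 2.57, 3.01, 3.14, 3.14, 3.14].

## Interface

Orientations are given as [roll, pitch, yaw] about the fixed x, y, z axes, in that order (R = Rz(yaw) Ry(pitch) Rx(roll)).
In Python, from plant import movep, move_l, set_joints, gripper_to, hold, inverse_kinematics, observe, get_image, get_calibration, Unreachable, job_done gives the robot as it stands. Calls block until the motion is done:
- movep(position, orientation): joint-space move of the TCP to a pose.
- move_l(position, feed=0.15, rotation=None, max_force=None): straight line of the TCP; rotation=None keeps the orientation; feed is the mean speed in m/s. With max_force (N) it stops when the force on the tool has changed by that much, and returns True; else False.
- set_joints(angles): joint-space move.
- gripper_to(opening, f_grip=None): finger opening in m; f_grip is the grip in N (None keeps the last); returns when the fingers have stopped.
- hold(seconds).
- inverse_kinematics(position, orientation): joint angles nearest the present ones, or None.
- observe(): the state.
- get_image(name): name is "scene" or "side" or "wrist"; returns (picture, depth): 420x560x3 uint8, red, green, blue; 420x560 float32, m along the optical axis (not along the pixel's ray), 0 where there is no reading.
- get_calibration(name): a dict with "intrinsics" (3x3 intrinsics, pixels), "world_from_camera" (4x4, takes a point from camera to world coordinates). Camera axes: x right, y down, z forward; pixel columns grow to the right and rows downward; lengths in m; the calibration is good to about 2 mm. A picture is of the moment at which its call begins: read the wrist's pose just before it. get_calibration takes no time and is no camera call; for the wrist camera it gives the pose at the moment of the call.
A pose or a line that the arm cannot do raises Unreachable and nothing moves.
- job_done(): hands the job in, once; it reports no verdict.
The state is a dict: "time_s": time; "q": joint angles; "joint_velocities": joint speeds; "joint_torque": joint torques, N m; "eef_pos": TCP position; "tcp_rot": TCP orientation; "ft_force": force on the tool from outside, world axes, zero at the start; "torque": the same for the moment, N m; "opening": finger opening in m.
Only numpy, scipy, OpenCV 4.12 (cv2) and the standard library are available. Lean on these libraries where they do the work, as an engineer would, in place of code of your own. Each camera call takes 0.05 s, during which the arm holds its last target. There are 200 camera calls.

## Working session

There is one attempt and no reset: what is moved stays moved. The work goes in short steps, each a Python script; the robot and the scene stay as the last script left them, time stands still between calls to the robot, and variables do not carry over. Pictures are saved under pics/ and viewed, on a budget of 10 in all, crops included, one or two more only if the job needs it, and the job is handed in when it is done.

```bash
mkdir -p pics; ls
python3 - <<'E'
from plant import *
import cv2,numpy as np
for n in ("scene","side"):
    p,d=get_image(n); cv2.imwrite(f"pics/{n}0.png",p[:,:,::-1]); np.savez(f"pics/{n}0.npz",p=p,d=d)
    c=get_calibration(n); print(n,c["intrinsics"],c["world_from_camera"].round(3) if hasattr(c["world_from_camera"],'round') else c)
o=observe(); print(o)
E
```

```text
pics
scene [[451.06943165   0.         276.52084576]
 [  0.         451.06943165 210.58940289]
 [  0.           0.           1.        ]] [[-0.804 -0.463  0.372  0.232]
 [-0.594  0.616 -0.517  0.359]
 [ 0.011 -0.637 -0.771  0.806]
 [ 0.     0.     0.     1.   ]]
side [[483.82876033   0.         271.36351661]
 [  0.         483.82876033 205.74110734]
 [  0.           0.           1.        ]] [[-0.999  0.048 -0.022  0.594]
 [ 0.049  0.659 -0.75   0.58 ]
 [-0.022 -0.75  -0.661  0.679]
 [ 0.     0.     0.     1.   ]]
{'time_s': 0.1, 'q': array([ 1.15190860e+00,  2.21165756e-01,  1.52749226e+00,  2.13569751e-06,
        1.39471121e+00, -1.26075225e-01]), 'joint_velocities': array([ 9.46339986e-05, -3.58575952e-03, -1.56895895e-03,  3.32524541e-04,
        8.03844240e-04,  3.54014371e-04]), 'joint_torque': array([ 4.16470575e-04, -4.98249722e+01, -3.90546191e+01, -2.31767917e-04,
        5.75595419e-03, -2.59962697e-06]), 'eef_pos': array([0.18016798, 0.5978978 , 0.23029954]), 'tcp_rot': array([-1.69805473,  1.56901975, -1.99086762]), 'ft_force': array([0.45619659, 0.21639295, 0.24655549]), 'torque': array([-0.04188155,  0.01137343, -0.03494095]), 'opening': 0.08529078873753855}
```

View pics/scene0.png

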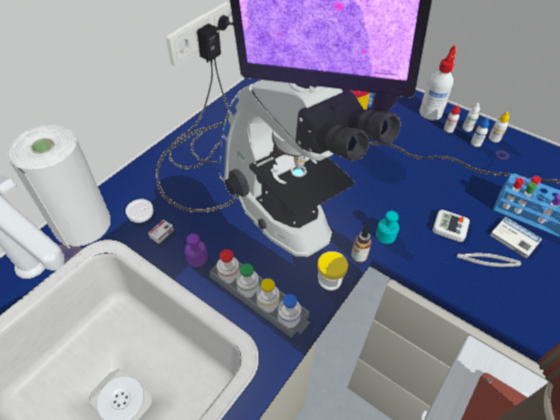

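View pics/side0.png

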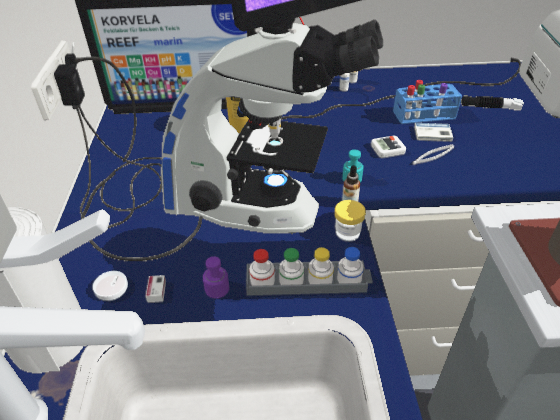

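The scene view shows red (227,256), green (247,271), yellow (267,286) and blue (291,301). In the side view they run left to right at (261,256), (291,256), (321,255) and (352,254). The microscope is just behind the tray, so I'll measure the plunger tops and the clearance to it.

```bash
cat > h.py <<'E'
import numpy as np,cv2
from plant import *
HUE={'blue':(105,125),'yellow':(18,32),'red':(174,6),'green':(50,80)}
def cloud(d,c):
    K=np.array(c["intrinsics"]);T=np.array(c["world_from_camera"])
    v,u=np.indices(d.shape); P=np.stack([(u-K[0,2])/K[0,0]*d,(v-K[1,2])/K[1,1]*d,d],-1)
    return P@T[:3,:3].T+T[:3,3]
def ray(u,v,c,z):
    K=np.array(c["intrinsics"]);T=np.array(c["world_from_camera"])
    r=T[:3,:3]@[(u-K[0,2])/K[0,0],(v-K[1,2])/K[1,1],1]; return T[:3,3]+r*(z-T[2,3])/r[2]
def tops(p,d,c,box):
    """top discs: coloured pixels in xy box above z=.055; returns centre of flat-top points"""
    P=cloud(d,c);h=cv2.cvtColor(p,cv2.COLOR_RGB2HSV);out={}
    x0,x1,y0,y1=box
    for n,(a,b) in HUE.items():
        H=h[...,0];m=((H>=a)&(H<=b)) if a<b else ((H>=a)|(H<=b))
        m&=(h[...,1]>120)&(h[...,2]>60)&(d>0)&(P[...,2]>.052)&(P[...,2]<.09)&(P[...,0]>x0)&(P[...,0]<x1)&(P[...,1]>y0)&(P[...,1]<y1)
        k,l,s,_=cv2.connectedComponentsWithStats(m.astype(np.uint8))
        if k<2: out[n]=None;continue
        m=l==1+s[1:,4].argmax();Q=P[m];zt=np.percentile(Q[:,2],90);f=Q[Q[:,2]>zt-.003]
        vu=np.argwhere(m)[Q[:,2]>zt-.003]
        (cx,cy),r=cv2.minEnclosingCircle(f[:,:2].astype(np.float32))
        out[n]=(np.r_[cx,cy,np.median(f[:,2])].round(4),round(r,4),len(f))
    return out
E
python3 - <<'E'
from h import *
for n,uv in (("scene",[(227,256),(247,271),(267,286),(291,301)]),("side",[(261,256),(291,256),(321,255),(352,254)])):
    z=np.load(f"pics/{n}0.npz");p,d=z['p'],z['d'];c=get_calibration(n);P=cloud(d,c)
    print(n,[ray(u,v,c,.075)[:2].round(3) for u,v in uv],P[uv[0][1],uv[0][0]].round(3))
    g=P[uv[0][1],uv[0][0]],P[uv[3][1],uv[3][0]]
    lo=np.minimum(*g)-.04;hi=np.maximum(*g)+.04
    for k,t in tops(p,d,c,(lo[0],hi[0],lo[1],hi[1])).items(): print(k,t)
    # height map around tray, 3cm cells
    xs=np.arange(.3,.85,.04);ys=np.arange(-.4,.4,.04)
    X=P[d>0]
    if n=='side' or 1:
        print('x',xs.round(2))
        for y in ys:
            r=[]
            for x in xs:
                s=X[(X[:,0]>=x)&(X[:,0]<x+.04)&(X[:,1]>=y)&(X[:,1]<y+.04)]
                r.append('%4d'%(1000*s[:,2].max()) if len(s) else '   .')
            print('%.2f'%y,*r)
E
```

```text
scene [array([0.593, 0.018]), array([0.541, 0.021]), array([0.491, 0.024]), array([0.438, 0.023])] [0.593 0.018 0.076]
blue (array([0.442 , 0.0217, 0.0733]), 0.0128, 118)
yellow (array([0.4935, 0.02  , 0.0735]), 0.0127, 116)
red (array([0.5972, 0.0167, 0.0742]), 0.0128, 91)
green (array([0.5449, 0.018 , 0.0745]), 0.0125, 98)
x [0.3  0.34 0.38 0.42 0.46 0.5  0.54 0.58 0.62 0.66 0.7  0.74 0.78 0.82]
-0.40   18    2    3    2    2    3    2    0    .    .    .    .    .    .
-0.36   17    1    1    2    1    1    .    .    .    .    .    .    .    .
-0.32    1   69   70    3    2    2    0    .    .    .    .    .    .    .
-0.28    3   73   74    3    2  175    0    .    .    .    .    .    .    1
-0.24    2    2    2  179  180  180  182    .  181  222    .    .    0    6
-0.20   -2   -2  397  389  382  389  229  367  353  336  301  242  123    7
-0.16 -890  466  570  564  557  395  396  372  354  334  107    3    2    2
-0.12    .   -4  393  460  554  550  544  537  179   90   89    7    3    1
-0.08    .   -4  372  396  174  177  449  535  531    3    3    8    8    8
-0.04    .   -4
[... 2024 characters left out ...]
   74   36   19   19   17
0.04    .   -7   24   41   41   24   32   24   22   39    3   18   19    3
0.08    .    .    3    5    4    5    4    5    6    5    5    5    5    .
0.12    .    .    2    5    3    3    2    2    2    2    2    2    3    4
0.16    .    .    3    6   -9 -154 -155 -154 -156 -155 -154 -155 -154   -3
0.20    .    .    3    5   -8    .    .    .    .    .  382  383  364  351
0.24    .   -7    3    5   -9    .    .    .    .    .  382  384  364  351
0.28    .    .    .    .    .    .    .    .    .    .    .    .    .    .
0.32    .    .    .    .    .    .    .    .    .    .    .    .    .    .
0.36    .    .    .    .    .    .    .    .    .    .    .    .    .    .
```

Run:
```python
from h import *
from scipy.optimize import least_squares
print("microscope max y by z slice (rows) and x cell, mm")
Xs=[]
for n in("scene","side"):
    z=np.load(f"pics/{n}0.npz");d=z['d'];P=cloud(d,get_calibration(n));Xs.append(P[d>0])
X=np.vstack(Xs);xs=np.arange(.3,.72,.03)
print((xs*1000).astype(int))
for z in np.arange(.09,.6,.04):
    r=[]
    for x in xs:
        s=X[(X[:,0]>=x)&(X[:,0]<x+.03)&(X[:,2]>=z)&(X[:,2]<z+.04)&(X[:,1]<.12)&(X[:,1]>-.3)]
        r.append('%5d'%(1000*np.sort(s[:,1])[-3]) if len(s)>3 else '    .')
    print('%.2f'%z,*r)
D=[]
o=observe()['tcp_rot']
for x,z in [(.45,.08),(.5,.15),(.6,.08),(.6,.3),(.7,.2),(.4,.25)]:
    q=inverse_kinematics([x,.02,z],[np.pi,np.pi/2,0]); 
    if q is not None: D.append((np.hypot(x,.02),z,*q)); print(x,z,np.round(q,3))
D=np.array(D)
def f(p):
    a1,d1,L2,L3,off,t=p;s=D[:,3];e=D[:,3]+D[:,4]+off
    return np.r_[a1+L2*np.sin(s)+L3*np.sin(e)-D[:,0],d1+L2*np.cos(s)+L3*np.cos(e)-t-D[:,1]]
s=least_squares(f,[0,.4,.4,.4,0,.3]);print(s.x.round(3),s.cost)
```

```text
microscope max y by z slice (rows) and x cell, mm
[300 329 359 389 419 449 479 509 539 569 599 629 659 689]
0.09     .     .     .  -179     .     .     .  -124  -127  -149  -156  -146  -131  -119
0.13     .     .     .     .     .     .  -123   -83  -107  -133  -118  -152  -154  -166
0.17     .     .     .     .     .  -143   -76   -78   -88   -98  -108  -117  -162  -171
0.21     .     .     .     .     .     .     .     .  -143  -137  -141  -236  -167  -170
0.25     .     .     .     .     .     .  -112  -112  -118  -126  -136  -146  -160  -165
0.29     .     .     .     .     .   -94   -92   -99  -113  -123  -133  -144  -154  -166
0.33     .     .  -152   -72   -71   -78   -88   -99  -117  -126  -136  -146  -157     .
0.37     .     .  -164   -72   -70   -77   -99  -101  -122  -134     .     .     .     .
0.41     .     .  -144  -134  -124  -113  -104   -92   -83   -73   -69     .     .     .
0.45     .     .  -143  -134  -123  -114  -104   -94   -84   -77   -68     .     .     .
0.49     .     .  -143  -138  -128  -118  -108   -97   -88   -78   -69     .     .     .
0.53     .     .  -144  -138  -127  -118  -108   -99   -88   -79   -69     .     .     .
0.57     .     .     .  -142     .     .     .     .     .     .     .     .     .     .
0.45 0.08 [-0.131 -0.029  2.1    0.     1.071  1.44 ]
0.5 0.15 [-0.118 -0.004  1.928  0.     1.217  1.453]
0.6 0.08 [-0.098  0.313  1.715 -0.     1.114  1.473]
0.6 0.3 [-0.098  0.126  1.506  0.     1.51   1.473]
0.7 0.2 [-0.084  0.419  1.339  0.     1.384  1.487]
0.4 0.25 [-0.148 -0.363  2.043  0.     1.461  1.423]
[ 0.007 -4.487  0.407  0.549  0.093 -4.466] 1.4150832326420284e-07
```

Run:
```python
from h import *
from scipy.optimize import least_squares
from scipy.spatial.transform import Rotation as R
rng=np.random.default_rng(0);S=[]
for _ in range(150):
    p=rng.uniform([.35,-.3,.1],[.65,.3,.4]);r=(R.from_rotvec(rng.uniform(-.6,.6,3))*R.from_euler('xyz',[np.pi*0,np.pi/2,rng.uniform(-1,1)])).as_euler('xyz')
    q=inverse_kinematics(p,r)
    if q is not None:S.append((*q,*p))
S=np.array(S);print(len(S))
Ry=lambda a:R.from_euler('y',a);Rz=lambda a:R.from_euler('z',a)
def fk(p,Q,pts=False):
    a1,o1,d1,L2,a3,d4,o2,a5,t=p;n=len(Q);V=lambda *v:np.tile(v,(n,1))
    r=Rz(Q[:,0]);P=r.apply(V(a1,o1,d1));L=[P]
    r=r*Ry(Q[:,1]);P=P+r.apply(V(0,0,L2));L.append(P)
    r=r*Ry(Q[:,2]);P=P+r.apply(V(a3,0,0));L.append(P);P=P+r.apply(V(0,0,d4));L.append(P)
    r=r*Rz(Q[:,3]);P=P+r.apply(V(a5,o2,0));L.append(P)
    r=r*Ry(Q[:,4]);P=P+r.apply(V(0,0,t));L.append(P)
    return np.array(L) if pts else P
s=least_squares(lambda p:(fk(p,S)-S[:,6:]).ravel(),[0,.04,.3,.4,.0,.4,.04,0,.2])
print(s.x.round(3),s.cost)
X=[]
for n in("scene","side"):
    z=np.load(f"pics/{n}0.npz");d=z['d'];P=cloud(d,get_calibration(n));X.append(P[d>0])
X=np.vstack(X)
o=observe();T=np.array(get_calibration('wrist')["world_from_camera"]);Rt=R.from_euler('xyz',o['tcp_rot'])
print('tool axes',Rt.as_matrix().round(2).tolist(),'cam in tool',Rt.inv().apply(T[:3,3]-o['eef_pos']).round(3))
def seg(a,b,X):
    u=b-a;t=np.clip((X-a)@u/(u@u),0,1);return np.linalg.norm(X-a-t[:,None]*u,axis=1)
for nm,p in (('blue',(.442,.0215,.06)),('yellow',(.495,.0195,.06)),('red',(.598,.016,.06)),('blueup',(.442,.0215,.13)),('redup',(.598,.016,.13))):
  for rr in ([0,np.pi/2,0],[np.pi,np.pi/2,0],[0,np.pi/2,-np.pi/2]):
    q=inverse_kinematics(p,rr)
    if q is None: print(nm,rr,None);continue
    L=fk(s.x,np.array([q]),True)[:,0];M=X[(X[:,2]>.12)]
    print(nm,np.round(rr,1),np.round(q,2),'clear',[round(float(seg(L[i],L[i+1]+1e-9,M).min()),3) for i in range(4)])
  print(L.round(3).tolist())
```

```text
132
[ 0.     0.079  0.311  0.412  0.052  0.548  0.    -0.     0.334] 6.248517204225329e-30
tool axes [[-0.0, 0.29, 0.96], [-0.0, 0.96, -0.29], [-1.0, -0.0, -0.0]] cam in tool [-0.143 -0.001 -0.082]
blue [0.  1.6 0. ] [-0.13 -0.01  2.13 -0.    1.03 -1.7 ] clear [0.08, 0.368, 0.093, 0.093]
blue [3.1 1.6 0. ] [-0.13 -0.01  2.13 -0.    1.03  1.44] clear [0.08, 0.368, 0.093, 0.093]
blue [ 0.   1.6 -1.6] [-0.13 -0.01  2.13 -0.    1.03 -0.13] clear [0.08, 0.368, 0.093, 0.093]
[[0.01, 0.078, 0.311], [0.005, 0.079, 0.723], [-0.022, 0.082, 0.678], [0.442, 0.022, 0.394], [0.442, 0.022, 0.394], [0.442, 0.021, 0.06]]
yellow [0.  1.6 0. ] [-0.12  0.11  2.   -0.    1.03 -1.69] clear [0.081, 0.351, 0.103, 0.107]
yellow [3.1 1.6 0. ] [-0.12  0.11  2.   -0.    1.03  1.45] clear [0.081, 0.351, 0.103, 0.107]
yellow [ 0.   1.6 -1.6] [-0.12  0.11  2.   -0.    1.03 -0.12] clear [0.081, 0.351, 0.103, 0.107]
[[0.009, 0.078, 0.311], [0.055, 0.073, 0.72], [0.028, 0.076, 0.675], [0.495, 0.019, 0.394], [0.495, 0.019, 0.394], [0.495, 0.019, 0.06]]
red [0.  1.6 0. ] [-0.11  0.34  1.73 -0.    1.08 -1.68] clear [0.0
[... 477 characters left out ...]
 0.    1.18  1.44] clear [0.08, 0.378, 0.12, 0.12]
blueup [ 0.   1.6 -1.6] [-0.13 -0.13  2.08 -0.    1.18 -0.13] clear [0.08, 0.378, 0.12, 0.12]
[[0.01, 0.078, 0.311], [-0.041, 0.085, 0.719], [-0.061, 0.087, 0.671], [0.442, 0.022, 0.464], [0.442, 0.022, 0.464], [0.442, 0.022, 0.13]]
redup [0.  1.6 0. ] [-0.11  0.25  1.69  0.    1.2  -1.68] clear [0.082, 0.329, 0.086, 0.086]
redup [3.1 1.6 0. ] [-0.11  0.25  1.69  0.    1.2   1.47] clear [0.082, 0.329, 0.086, 0.086]
redup [ 0.   1.6 -1.6] [-0.11  0.25  1.69 -0.    1.2  -0.11] clear [0.082, 0.329, 0.086, 0.086]
[[0.008, 0.078, 0.311], [0.109, 0.068, 0.71], [0.09, 0.07, 0.661], [0.598, 0.016, 0.464], [0.598, 0.016, 0.464], [0.598, 0.016, 0.13]]
```

```bash
cat >> h.py <<'E'
from scipy.spatial.transform import Rotation as R
ROT=(R.from_euler('x',-.06)*R.from_euler('y',np.pi/2)).as_euler('xyz')  # wrist leans 20 mm away from the microscope
POS={'blue':(.442,.0215),'yellow':(.4945,.0195),'red':(.5975,.016)}
E
python3 - <<'E'
from h import *
gripper_to(0.)
movep([.40,.16,.20],ROT)
movep([*POS['blue'],.15],ROT)
move_l([*POS['blue'],.09],feed=.1)
o=observe();print(o['time_s'],o['eef_pos'].round(4),o['ft_force'].round(2),o['opening'],o['q'].round(3))
ims=[get_image(n)[0] for n in("scene","side")]
cv2.imwrite("pics/hover.png",np.hstack([ims[0][120:380,150:500],ims[1][120:380,150:500]])[:,:,::-1])
E
```

```text
4.0583 [0.4425 0.0218 0.0905] [-0.42 -0.02 -0.32] 0.00026852599654323246 [-0.084 -0.062  2.11  -0.067  1.089 -1.624]
```

View pics/hover.png

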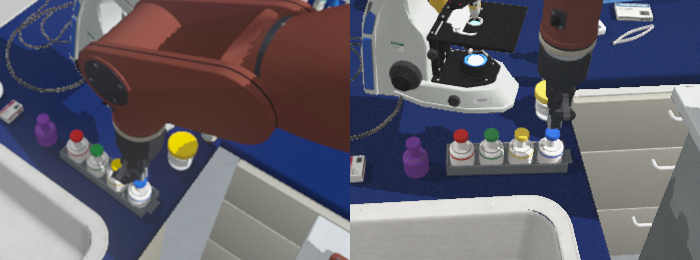

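The hover looks clear of the microscope. In the side view the fingers may sit slightly right of blue (about 562 vs 552), so I'll zoom in with the projected TCP drawn on.

Run:
```python
from h import *
o=observe();out=[]
for n,(r,c0) in (("scene",(230,200)),("side",(190,280))):
    p,_=get_image(n);c=get_calibration(n);K=np.array(c["intrinsics"]);T=np.linalg.inv(np.array(c["world_from_camera"]))
    im=cv2.resize(p[r:r+100,c0:c0+100],None,fx=4,fy=4,interpolation=cv2.INTER_CUBIC)
    for X,col in ((o['eef_pos'],(255,0,255)),(np.r_[POS['blue'],.074],(0,255,0))):
        x=K@(T[:3,:3]@X+T[:3,3]);u=(x[:2]/x[2]-[c0,r]+.5)*4
        print(n,u);cv2.drawMarker(im,tuple(int(v) for v in u),col,0,12,1)
    out.append(im)
cv2.imwrite("pics/zoom.png",np.hstack(out)[:,:,::-1])
```

```text
scene [359.2259825  260.94599274]
scene [359.59131022 280.20104729]
side [294.10271834 222.77899687]
side [292.38875814 250.30203464]
```

View pics/zoom.png

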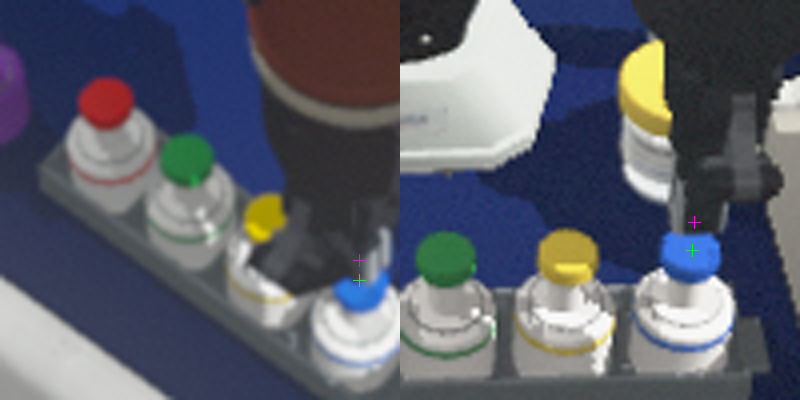

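The close-up shows the fingertips centred over blue: tip at (695,225) and button at (690,252) in the side half. Next I'll press blue with a force limit.

```bash
cat >> h.py <<'E'
def press(n,F=7.5,zmin=.0585):
    x,y=POS[n]
    f0=observe()['ft_force']; hit=move_l([x,y,zmin],feed=.015,max_force=F)
    o=observe();print(n,hit,'t',round(o['time_s'],2),o['eef_pos'].round(4),(o['ft_force']-f0).round(2))
    hold(.3);o=observe();print(' held',o['eef_pos'].round(4),(o['ft_force']-f0).round(2))
    move_l([x,y,.11],feed=.08)
E
python3 - <<'E'
from h import *
press('blue')
x,y=POS['blue'];move_l([x,y+.12,.2],feed=.2)
for n in("scene","side"):
    p,d=get_image(n);print(n,tops(p,d,get_calibration(n),(.40,.64,-.03,.06)))
    cv2.imwrite(f"pics/{n}1.png",p[:,:,::-1])
print(observe()['time_s'])
E
```

```text
blue True t 6.02 [0.4421 0.0215 0.061 ] [-0.39  1.47  6.55]
 held [0.4421 0.0215 0.0611] [-0.84  1.01  8.01]
scene {'blue': (array([0.441 , 0.0225, 0.0632]), 0.0129, 107), 'yellow': (array([0.4919, 0.0198, 0.0739]), 0.0122, 73), 'red': None, 'green': None}
side {'blue': (array([0.4427, 0.0204, 0.0636]), 0.0133, 126), 'yellow': (array([0.494 , 0.0196, 0.0749]), 0.0129, 118), 'red': (array([0.5979, 0.0159, 0.075 ]), 0.0129, 117), 'green': (array([0.5455, 0.0179, 0.0758]), 0.0134, 119)}
8.0833
```

Blue's top went from 0.074 to 0.0635 (0.064 is fully down), and the others are unchanged. Yellow and red next.

Run:
```python
from h import *
for n in('yellow','red'):
    movep([*POS[n],.13],ROT); move_l([*POS[n],.085],feed=.1); hold(.2)
    press(n)
move_l([*POS['red'],.15],feed=.15)
movep([.42,.16,.22],ROT)
ims=[]
for n in("scene","side"):
    p,d=get_image(n);print(n,tops(p,d,get_calibration(n),(.40,.64,-.03,.06)));ims.append(p[120:380,150:500])
cv2.imwrite("pics/end.png",np.hstack(ims)[:,:,::-1])
print(observe()['time_s'])
```

```text
yellow True t 11.02 [0.4947 0.0195 0.0608] [-1.82  0.29  7.24]
 held [0.4947 0.0195 0.061 ] [-1.05  0.85  5.83]
red True t 14.86 [0.5976 0.016  0.061 ] [-2.96  0.21  7.43]
 held [0.5977 0.016  0.0613] [-1.92  1.07  7.75]
scene {'blue': (array([0.4415, 0.022 , 0.0625]), 0.0127, 119), 'yellow': (array([0.4821, 0.0189, 0.0623]), 0.0023, 3), 'red': None, 'green': None}
side {'blue': (array([0.4423, 0.0214, 0.0636]), 0.0129, 121), 'yellow': (array([0.4953, 0.0192, 0.0637]), 0.013, 119), 'red': (array([0.5984, 0.0166, 0.0637]), 0.0122, 110), 'green': (array([0.547 , 0.0177, 0.0755]), 0.0133, 127)}
17.3917
```

View pics/end.png

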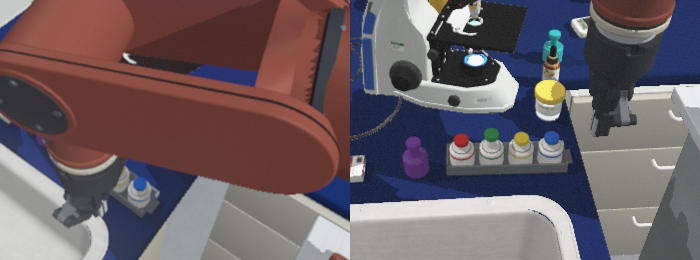

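The end view shows blue, yellow and red (552,138; 522,138; 461,140) all down to 0.0637. Green (491,134) is still up at 0.0755, the capsules are standing, the bystanders haven't moved, and the arm is clear.

```bash
python3 -c "
from plant import *
hold(.3);print(observe()['ft_force']);job_done()"
```

```text
[ 0.29781843  0.57152333 -0.15076639]
the job is handed in; nothing more can be done
```

I pressed the blue, then yellow, then red plungers with the shut fingertips and handed the job in at about 18 s of the 40 s allowed. Each press stopped on a force limit at about 7.5 N, and the highest reading was about 8 N.

- **Plungers:** In the last side view, the blue, yellow and red tops are at 63.6–63.7 mm, where fully down is 64 mm. Green is still up at 75.5 mm.
- **Surroundings:** All four capsules are standing in their pockets. By eye, the other things in the side view have not moved, and the arm was clear with nothing on the wrist beyond sensor noise.
- **Less certain:** In the last scene view the arm hid red, green and most of yellow, so those three were confirmed from the side camera only. That view also did not show the cover glasses fully, so I did not recheck them; the arm never went near them. Blue read 62.5 mm there against 63.6 mm in the side view, within the 2 mm calibration.

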